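# Poise the hand cone probe over the clay cup

## Task

Slide the grey cover fully open by its knob to uncover the cup of clay, then take the cone-tipped probe out of the rack and carry it over the jars to that cup. Finish while still holding it, upright and still, with its point over the middle of the clay and about a centimetre above it, touching neither clay nor cup stand. Leave the flat-ended probe in the rack and do not disturb the jars, the tin, the tape or the other cup.

Things in the scene. Friction and masses are not known exactly. Their poses are not given: they have to be found in the camera images.
- station: Fixed cup stand: grey base plate 92 x 170 x 12 mm with a steel cup of brown clay (54 mm wide, 40 mm high, rim 52 mm above the bench) seated on it, and two aluminium rails (tops 57 mm above the bench) along its own y. Origin on the bench directly under the cup's centre; z up; the base reaches 48 mm to own -y and 122 mm to own +y of the origin. Turned by up to 0.4 rad.
- cover (a joint): Slide of the grey plastic cover (86 x 66 x 4 mm, top face 62 mm above the bench) along the stand's own +y; 0 = centred over the cup, 0.075 = fully open against its stop (starts near 0, up to 0.012). It is held by friction of about 2.5 N and stays where it is left.
- cover_knob (a point): Knob standing on the middle of the cover, moving with it: dark steel, 15 mm wide neck (67 to 88 mm above the bench) and 19 mm head, top 97 mm above the bench, foot 22 mm wide. This point is on its axis 83 mm above the bench; axes are those of the stand, own +y is the opening direction.
- clay (a point): Centre of the flat top of the clay in the cup on the stand, 48 mm above the bench, 4 mm below the rim; the clay is about 46 mm wide. z up.
- rack: Fixed rack: plywood base 84 x 150 x 10 mm, plywood ends, and an aluminium top plate 60 x 150 x 8 mm (top face 105 mm above the bench) with two 21 mm holes on its own y axis, 36 mm either side of its centre. Origin on the bench under its centre. The two probes hang in the holes by their collars, in either order; lift them straight up to take them out. Turned by up to 0.4 rad.
- cone_probe: The loose hand probe to be taken, 160 mm long, about 0.12 kg, round about its z axis (z up along the shaft, upright at the start). Origin at its sharp point. From the point up: 16 mm wide steel cone 31 mm long, 10 mm shaft, 30 mm wide collar from 90 to 96 mm, then the grip: aluminium barrel 24 mm wide from 96 to 154 mm with five narrow black rings and a domed end at 160 mm. In the rack its point is 15 mm above the bench.
- flat_probe: The other loose probe, to be left alone: same shaft and collar, but a flat 16 mm wide foot instead of a cone, a slimmer, shorter 16 mm barrel and a flat 26 mm disc at the top, 132 mm long (its top 147 mm above the bench in the rack). Origin at the centre of its foot, z up.
- jar_1: Loose sample jar with lid, 62 mm wide, 78 mm high, between the rack and the stand, in front of the fixed drop-weight rig (round base 295 mm wide centred at x 0.65, y 0.06, with tall rods and a weight: pass in front of it). Origin under its centre.
- jar_2: Loose sample jar with lid, 62 mm wide, 78 mm high, between the rack and the stand. Origin under its centre.
- soil_tin: Loose aluminium tin, 63 mm wide, 41 mm high, behind the rack. Origin under its centre.
- open_cup: Loose steel cup of clay without cover, 54 mm wide, 40 mm high, behind the stand: not the target. The fixed vane apparatus (over 0.5 m tall, base from y 0.40 leftward, a crank out to about y 0.37 at 0.25 m height) stands to its left. Origin under its centre.
- tape_roll: Loose roll of paper tape, 82 mm wide, 19 mm high, behind the rack. Origin under its centre.

How it is judged (in metres and radians):
On the way, in this order (a step that is already met when the one before it is completed fails the run):
1. the cover is slid fully open (joint over 0.068 m) while the cone probe still hangs in the rack (value of joint cover above 0.068 m and distance of cone_probe from where it was at the start of the episode below 0.02 m), for 0.2 s.
2. the cone probe is held with its point clear above the rack's plate (over 0.11 m above the bench) (height (world z) of cone_probe above 0.11 m and contact force between cone_probe and the fingers above 0.5 N), for 0.1 s.
At the end, for the whole second after the job is handed in: The fingers hold the cone probe at rest (under 20 mm/s), within 0.1 rad of upright, its point within 7 mm sideways of the middle of the clay and 3 to 18 mm above it, with no contact with the stand, cup or rack, and the cover is still open (over 0.066 m) (z of cone_probe in the frame of clay between 0.003 and 0.018 m and horizontal distance between cone_probe and clay below 0.007 m and angle between cone_probe's own z axis and vertical below 0.1 rad and linear speed of cone_probe below 0.02 m/s and contact force between cone_probe and the fingers above 0.5 N and contact force between cone_probe and station below 0.3 N and contact force between cone_probe and rack below 0.3 N and value of joint cover above 0.066 m); the arm keeps its last pose, push and grip.
It fails at once if the cone probe touches the cup, the clay or the stand (contact force between cone_probe and station above 0.5 N).
It fails at once if the point dips into the clay (horizontal distance between cone_probe and clay below 0.024 m and z of cone_probe in the frame of clay below 0 m).
It fails at once if the flat-ended probe is moved (15 mm) (distance of flat_probe from where it was at the start of the episode above 0.015 m).
It fails at once if a jar is moved (15 mm) (distance of any of jar_1, jar_2 from where it was at the start of the episode above 0.015 m).
It fails at once if the tin, the other cup or the tape is moved (15 mm) (distance of any of soil_tin, open_cup, tape_roll from where it was at the start of the episode above 0.015 m).
It also fails if it takes over 61 s, if anything falls off the work surface, if the arm or the gripper's body presses on something with over 40 N, if the wrist force passes 120 N, or if a joint passes its speed limit or range.

## Robot

A 7-joint arm with a two-finger parallel gripper is mounted at the origin on a cart in front of the work surface, level with it; the furniture and walls round the work are solid. World frame = base frame: x ahead of the robot, y to its left, z up, the work surface at z = 0. Lengths are in mm, angles in rad, forces in N, time in s.
With the tool pointing down it reaches from about 400 to 875 mm from the base axis. Payload 4.4 kg.
Tool frame: the origin (TCP) lies at the very end of the fingers, on their centre line; the grasp point (between the pads) lies 19 mm behind it; z points along the fingers, y is the line along which they close (so a half turn about z gives the same grasp; the last joint's range is limited). The gripper opens to 85 mm and grips with 20 to 120 N. Pads are 22 mm wide; open, the fingers measure 114 mm over their backs; the gripper's body (76 mm by 85 mm) begins 54 mm behind the grasp point. The pads swing forward as they close: fully open they stand 13 mm farther back than shut.
Start: joints at [-1.405, 0.628, 0.038, 1.517, -0.027, 0.996, -0.02], TCP at [149.299, 632.635, 231.313] pointing down, gripper open.
Joint ranges: [-3.06, 3.06], [-0.37, 2.12], [-1.25, 1.32], [0.18, 2.47], [-1.1, 4.24], [0.23, 1.98], [-2.94, 2.94]. Speed limits (rad/s): [2.57, 2.57, 3.14, 3.14, 3.14, 3.14, 3.14].

## Interface

Orientations are given as [roll, pitch, yaw] about the fixed x, y, z axes, in that order (R = Rz(yaw) Ry(pitch) Rx(roll)).
In Python, from cell import monitor, viewer, workorder gives the robot as it stands.
- The arm moves only by the tool arm_command, never from a script. Its argument "series" is one flat list of numbers, 5 for each row, row after row: the opening in per cent of the stroke, from 0 (shut) to 100 (fully open), then the shift along the tool's x, y, z in cm, then the turn about the tool's z in degrees. In form: [claw, x, y, z, roll, claw, x, y, z, roll, ...]. A call has exactly 5 rows; each row is the pose to reach, as a shift and turn from the pose commanded when the call began, along the tool's axes at that moment; what a row does not reach only later rows make up. A row lasts 1/12 s, in which the tool goes at most 41.7 mm and 7.16 degrees, less where a joint would pass 70% of its speed; a pose out of reach is approached as far as the arm can. A call with a gripper value outside its range is refused whole. The fingers move at their own pace and stop on an object; the grip force is fixed at half the most. Time passes only in rows, so rows that repeat a pose let the fingers close, or fill a call up. It gives the time, the measured TCP pose, the force, the opening and the grip force at its end, in the units of the state.
- monitor.read_state(): the state, without advancing time (a new reading comes with each control period).
- viewer.get_image(name): name is "side" or "top"; returns (picture, depth): 384x512x3 uint8, red, green, blue; 384x512 float32, mm along the optical axis (not along the pixel's ray), 0 where there is no reading.
- viewer.camera_model(name): a dict with "mtx" (3x3 intrinsics, pixels), "R" (3x3) and "t" (3): a world point X has camera coordinates R X + t. Camera axes: x right, y down, z forward; pixel columns grow to the right and rows downward; lengths in mm; the calibration is good to about 2 mm. A picture is of the moment at which its call begins. camera_model takes no time and is no camera call.
- workorder.finish_job(): hands the job in; it is judged then, once.
The state is a dict: "clock": time; "qpos": joint angles; "qd": joint speeds; "tau": joint torques, N m; "eef_pos": TCP position; "tool_rot": TCP orientation; "force": force on the tool from outside, world axes, zero at the start; "torque": the same for the moment, N m; "width": finger opening in mm; "gripper_force": force on a finger pad.
Only numpy, scipy, OpenCV 4.12 (cv2) and the standard library are available. Lean on these libraries where they do the work, as an engineer would, in place of code of your own. Each camera call takes 0.05 s, during which the arm holds its last target. There are 200 camera calls.

## Working session

There is one attempt and no reset: what is moved stays moved. The work goes in short steps, Python scripts to look and compute and a tool call to move; the robot and the scene stay as the last step left them, time stands still between calls to the robot, and variables do not carry over. Pictures are saved under pics/ and viewed, at most 10 in all, crops included, and the job is handed in when it is done.

Besides the shell and the picture viewer there is one more tool, called after ">>>" as name(argument=value, ...) on one line, values as JSON. arm_command: Moves the arm, as the interface text tells. Its arguments: {"type":"object","properties":{"series":{"type":"array","items":{"type":"number"}}},"required":["series"]}

```bash
mkdir -p pics; python3 - <<'E'
from cell import monitor, viewer
import cv2,numpy as np
for n in("side","top"):
    p,d=viewer.get_image(n); cv2.imwrite(f"pics/{n}0.png",p[:,:,::-1]); np.save(n+"0.npy",d)
    c=viewer.camera_model(n); print(n,np.round(c["mtx"],1).tolist(),np.round(c["R"],3).tolist(),np.round(c["t"],1), np.round(-c["R"].T@c["t"]))
s=monitor.read_state();print({k:np.round(v,3).tolist() for k,v in s.items()})
E
```

```text
side [[363.0, 0.0, 258.6], [0.0, 363.0, 191.8], [0.0, 0.0, 1.0]] [[0.948, -0.318, 0.005], [-0.176, -0.537, -0.825], [0.265, 0.782, -0.565]] [-477.2  143.8  853.6] [ 251. -742.  603.]
top [[455.5, 0.0, 252.8], [0.0, 455.5, 185.3], [0.0, 0.0, 1.0]] [[-0.007, -1.0, -0.021], [-0.991, 0.01, -0.137], [0.137, 0.02, -0.99]] [   6.  520. 1307.] [ 336.  -25. 1366.]
{'clock': 0.1, 'qpos': [-1.405, 0.629, 0.038, 1.518, -0.027, 0.996, -0.02], 'qd': [0.001, -0.001, -0.001, -0.002, 0.001, -0.001, -0.001], 'tau': [0.003, -56.453, 1.23, -19.397, 0.011, 0.005, -0.0], 'eef_pos': [149.166, 632.078, 230.465], 'tool_rot': [-3.14, 0.0, 2.91], 'force': [-0.339, 0.524, 0.269], 'torque': [0.012, -0.035, 0.024], 'gripper_force': 0.0, 'width': 85.25}
```

View pics/side0.png

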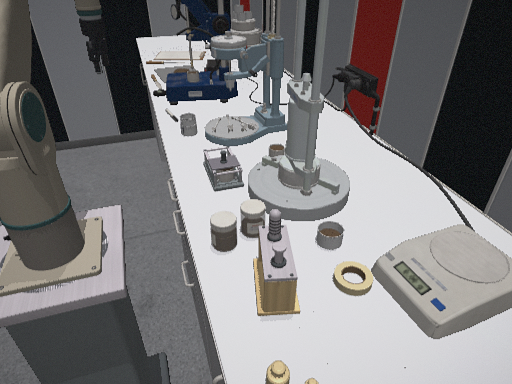

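View pics/top0.png

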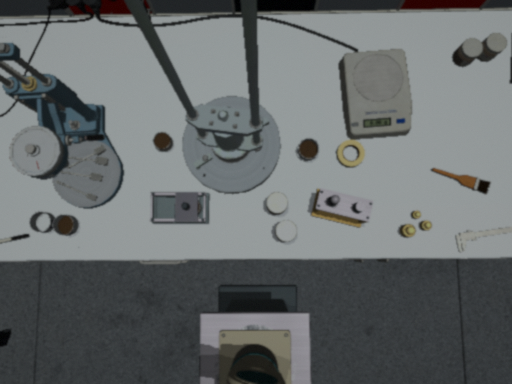

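The side view shows the ringed cone probe at (275,222), the flat probe at (279,255), and the cover knob at (224,157). The top view shows the stand at (180,207), the rack at (342,206), and jars at (277,203) and (286,231). I'll zoom in next.

```bash
cat > h.py <<'E'
from cell import monitor, viewer
import cv2,numpy as np
def ray(n,u,v,z):
    c=viewer.camera_model(n);R,t=np.array(c["R"]),np.array(c["t"])
    d=R.T@np.linalg.inv(c["mtx"])@[u,v,1];o=-R.T@t
    return (o+d*(z-o[2])/d[2])[:2].round(1)
def proj(n,X):
    c=viewer.camera_model(n);q=np.array(c["mtx"])@(np.array(c["R"])@X+c["t"]);return (q[:2]/q[2]).round(1)
E
python3 - <<'E'
import cv2,numpy as np
t=cv2.imread("pics/top0.png");s=cv2.imread("pics/side0.png")
a=cv2.resize(t[180:240,140:220],None,fx=5,fy=5,interpolation=2)
b=cv2.resize(t[180:240,300:380],None,fx=5,fy=5,interpolation=2)
c=cv2.resize(s[140:200,190:270],None,fx=5,fy=5,interpolation=2)
d=cv2.resize(s[200:320,240:310],(350,600)) [:300]
d=cv2.resize(s[200:260,235:315],None,fx=5,fy=5,interpolation=2)
cv2.imwrite("pics/crop0.png",np.vstack([np.hstack([a,b]),np.hstack([c,d])]))
E
```

```text
(no output)
```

View pics/crop0.png

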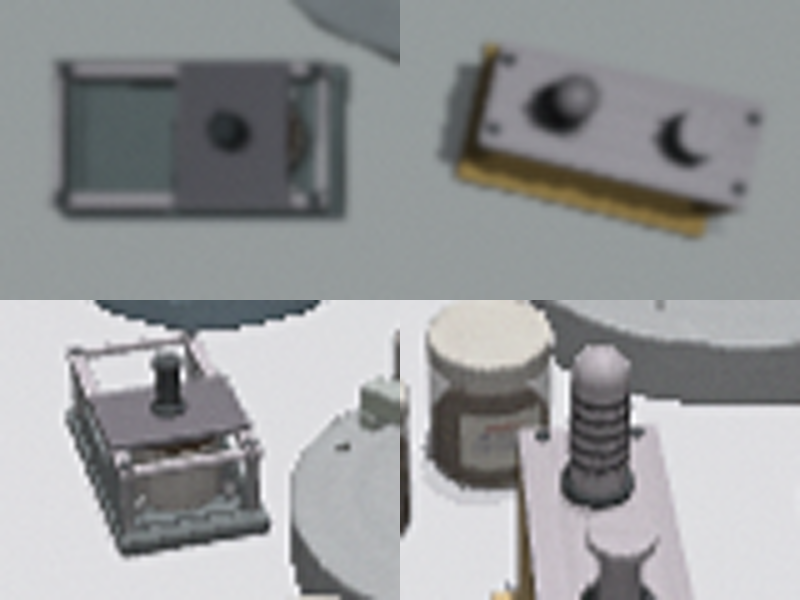

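Crop: knob head at top (185.6,206.2), cone-probe dome at top (336,197.6) and side (275,209.4). The stand is nearly square to the world, and its +y points left.

```bash
python3 - <<'E'
from h import *
T=lambda x,y:(140+x/5-.4,180+y/5-.4)
P=lambda x,y:(300+(x-400)/5-.4,180+y/5-.4)
print("knob",ray("top",*T(228,131),97))
print("cover",[ray("top",*T(*p),62) for p in((180,63),(290,65),(288,210),(173,208))])
print("rails",[ray("top",*T(*p),57) for p in((62,70),(322,70),(322,200),(64,202))])
print("probe",ray("top",*P(582,92),168))
pl=[ray("top",*P(*p),105) for p in((490,42),(765,102),(740,212),(468,150))]
print("plate",pl, np.mean(pl,0), )
print("jars",ray("top",277,203,78),ray("top",286,231,78))
k=ray("top",*T(228,131),97);p=ray("top",*P(582,92),168)
print(proj("side",[*k,97]),proj("side",[*p,175]),proj("side",[*p,111]))
print("side knob z97",ray("side",190+167/5-.4,140+62/5-.4,93), "probe", ray("side",235+200/5-.4,200+60/5-.4,168))
print("open cup",ray("top",163,142,40))
E
```

```text
knob [455.4 190.2]
cover [array([498.4, 224.6]), array([496.6, 160.7]), array([412.9, 161.1]), array([414.6, 227.3])]
rails [array([495.6, 294.3]), array([494.1, 142.8]), array([418.8, 142.2]), array([418.9, 291.4])]
probe [ 465.7 -220.1]
plate [array([ 500.9, -180.3]), array([ 465.9, -331.1]), array([ 405.3, -314.8]), array([ 440.8, -166.5])] [ 453.225 -248.175]
jars [462.7 -67.6] [383.5 -91.8]
[222.7 151.5] [276.6 210. ] [275.6 235. ]
side knob z97 [457.1 194.4] probe [ 463.6 -215.1]
open cup [652.8 269. ]
```

>>> arm_command(series=[100, -2, -2, 0, -2.4, 100, -5, -5, 0, -4.8, 100, -8, -8, 0, -7.2, 100, -11, -11, 0, -9.6, 100, -14, -14, 0, -12.1])

```text
clock: 0.52
eef_pos: [252.3, 464.8, 230.9]
tool_rot: [-3.141, -0.0, 3.124]
force: [0.5, -0.2, 0.3]
width: 85.5
gripper_force: 0.0
```

>>> arm_command(series=[100, -1.7, -2.8, 0, 0, 100, -3.4, -5.6, 0, 0, 100, -5.1, -8.4, 0, 0, 100, -6.8, -11.2, 0, 0, 100, -8.4, -14, 0, 0])

```text
clock: 0.93
eef_pos: [333.5, 323.4, 231.2]
tool_rot: [-3.141, -0.0, 3.121]
force: [0.2, 0.7, -0.4]
width: 85.6
gripper_force: 0.0
```

>>> arm_command(series=[100, -2.4, -2.8, 1, 0, 100, -4.8, -5.6, 2, 0, 100, -7.2, -8.4, 3, 0, 100, -9.6, -11.2, 4, 0, 100, -11.6, -13.1, 5, 0])

```text
clock: 1.35
eef_pos: [447.4, 188.3, 180.7]
tool_rot: [-3.14, -0.0, 3.118]
force: [0.3, -0.6, -0.9]
width: 85.4
gripper_force: 0.0
```

>>> arm_command(series=[100, -0.8, 0.3, 2, 0, 100, -0.8, 0.3, 5, 0, 100, -0.8, 0.3, 8, 0, 100, -0.8, 0.3, 10, 0, 100, -0.8, 0.3, 11.4, 0])

```text
clock: 1.77
eef_pos: [453.0, 193.8, 64.9]
tool_rot: [-3.14, -0.003, 3.121]
force: [-0.3, 0.1, 0.7]
width: 85.2
gripper_force: 0.0
```

```bash
python3 - <<'E'
from h import *
p,d=viewer.get_image("side");q,_=viewer.get_image("top")
a=cv2.resize(p[90:210,150:310],(640,480));
cv2.imwrite("pics/g1.png",cv2.cvtColor(a,4))
print(monitor.read_state()["eef_pos"],monitor.read_state()["force"])
E
```

```text
[452.41597882 193.68479652  65.03549019] [-0.61873608 -0.1133048   1.04445625]
```

View pics/g1.png

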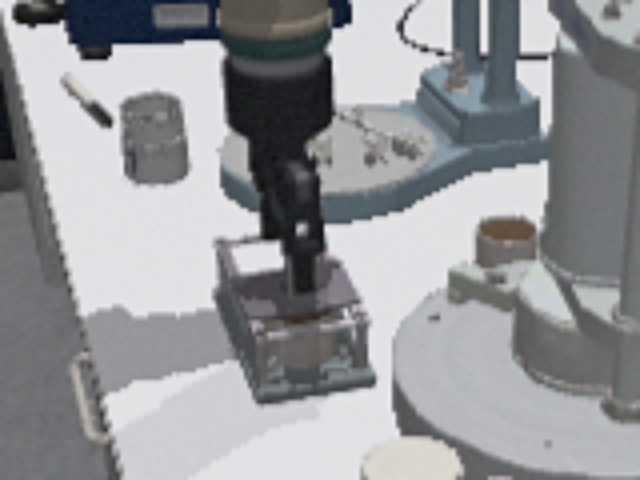

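The near finger covers the knob, at crop (300,270), just above the cover. I'll close now.

>>> arm_command(series=[0, -0.2, 0, 0, 0, 0, -0.2, 0, 0, 0, 0, -0.2, 0, 0, 0, 0, -0.2, 0, 0, 0, 0, -0.2, 0, 0, 0])

```text
clock: 2.28
eef_pos: [456.7, 194.8, 68.1]
tool_rot: [3.141, 0.001, 3.121]
force: [-0.3, 0.2, -0.6]
width: 25.4
gripper_force: 0.0
```

>>> arm_command(series=[0, 0, 0, 0, 0, 0, 0, 0, 0, 0, 0, 0, 0, 0, 0, 0, 0, 0, 0, 0, 0, 0, 0, 0, 0])

```text
clock: 2.7
eef_pos: [456.6, 194.6, 68.1]
tool_rot: [3.141, 0.001, 3.121]
force: [-0.8, -0.5, 6.4]
width: 15.7
gripper_force: 58.3
```

>>> arm_command(series=[0, 0, 1, 0, 0, 0, 0, 2.2, 0, 0, 0, 0, 3.4, 0, 0, 0, 0, 4.6, 0, 0, 0, 0, 5.5, 0, 0])

```text
clock: 3.12
eef_pos: [456.9, 249.4, 68.1]
tool_rot: [-3.141, -0.001, 3.121]
force: [-1.9, -3.1, 8.2]
width: 15.8
gripper_force: 58.6
```

>>> arm_command(series=[0, 0, 0.2, 0, 0, 0, 0, 0.4, 0, 0, 0, 0, 0.6, 0, 0, 0, 0, 0.7, 0, 0, 0, 0, 0.8, 0, 0])

```text
clock: 3.53
eef_pos: [457.0, 256.8, 68.1]
tool_rot: [-3.14, -0.001, 3.121]
force: [-2.3, -2.7, 8.3]
width: 15.6
gripper_force: 58.6
```

>>> arm_command(series=[0, 0, 0.2, 0, 0, 0, 0, 0.4, 0, 0, 0, 0, 0.5, 0, 0, 0, 0, 0.6, 0, 0, 0, 0, 0.7, 0, 0])

```text
clock: 3.95
eef_pos: [456.9, 257.6, 68.0]
tool_rot: [-3.133, -0.003, 3.117]
force: [-1.2, -16.3, 14.9]
width: 15.7
gripper_force: 59.2
```

>>> arm_command(series=[0, 0, -0.3, 0, 0, 0, 0, -0.5, 0, 0, 0, 0, -0.5, 0, 0, 70, 0, -0.5, 0, 0, 70, 0, -0.5, 0, 0])

```text
clock: 4.37
eef_pos: [457.7, 259.6, 67.6]
tool_rot: [3.141, 0.001, 3.121]
force: [0.3, 0.9, 0.2]
width: 38.6
gripper_force: 0.0
```

>>> arm_command(series=[90, 0, 0, 0, 0, 90, 0, 0, 0, 0, 90, 0, 0, 0, 0, 90, 0, 0, 0, 0, 90, 0, 0, 0, 0])

```text
clock: 4.78
eef_pos: [457.5, 259.6, 67.2]
tool_rot: [3.142, -0.0, 3.121]
force: [0.1, -0.6, -0.6]
width: 76.7
gripper_force: 0.0
```

>>> arm_command(series=[100, 0, 0, -3, 0, 100, 0, 0, -7, 0, 100, 0, 0, -11, 0, 100, 0, 0, -14, 0, 100, 0, 0, -16.3, 0])

```text
clock: 5.2
eef_pos: [458.3, 260.0, 233.4]
tool_rot: [3.14, 0.003, 3.121]
force: [-0.5, -0.0, -0.4]
width: 85.3
gripper_force: 0.0
```

>>> arm_command(series=[100, 0.3, -3.5, 0, 0, 100, 0.6, -7.5, 0, 0, 100, 0.9, -11.5, 0, 0, 100, 1.2, -15.5, 0, 0, 100, 1.5, -19.5, 0, 0])

```text
clock: 5.62
eef_pos: [437.9, 63.2, 230.4]
tool_rot: [3.142, 0.0, 3.122]
force: [0.7, -0.9, -0.7]
width: 85.5
gripper_force: 0.0
```

>>> arm_command(series=[100, 0, -4, 0, -5, 100, 0, -8, 0, -10, 100, 0, -12, 0, -15, 100, 0, -16, 0, -20, 100, 0, -19, 0, -25])

```text
clock: 6.03
eef_pos: [433.9, -128.6, 230.5]
tool_rot: [-3.14, -0.0, -2.724]
force: [0.2, 0.1, -0.0]
width: 85.5
gripper_force: 0.0
```

```bash
python3 - <<'E'
from h import *
p,d=viewer.get_image("side");q,_=viewer.get_image("top")
a=cv2.resize(q[180:240,140:220],(800,600),interpolation=2)[:600]
b=cv2.resize(q[180:240,140:220],(400,300),interpolation=2)
c=cv2.resize(p[140:200,190:270],(400,300),interpolation=2)
e=cv2.resize(q,(400,300),interpolation=3);f=cv2.resize(p,(400,300),interpolation=3)
cv2.imwrite("pics/o1.png",np.vstack([np.hstack([b,c]),np.hstack([e,f])])[:,:,::-1])
h=cv2.cvtColor(q,cv2.COLOR_RGB2HSV)
s=monitor.read_state();print(s["qpos"].round(2) if hasattr(s["qpos"],"round") else s["qpos"],s["eef_pos"],s["tool_rot"])
E
```

```text
[ 0.23  0.35 -0.01  2.04  0.01  0.74  2.2 ] [ 433.81272708 -131.29099354  230.37504874] [-3.13899755e+00 -7.62849001e-04 -2.73419368e+00]
```

View pics/o1.png

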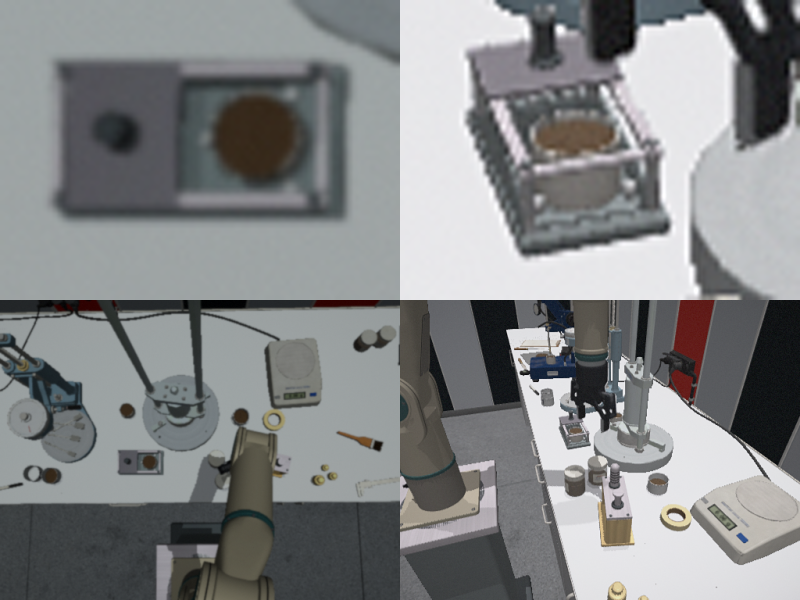

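The cover is against its left stop, and the clay is uncovered at about (191,207) in the top image. J7 is near its limit this way, so I'll turn the other way round.

>>> arm_command(series=[100, 0, 0, 0, 7, 100, 0, 0, 0, 14, 100, 0, 0, 0, 21, 100, 0, 0, 0, 28, 100, 0, 0, 0, 35])

```text
clock: 6.55
eef_pos: [434.6, -124.1, 230.2]
tool_rot: [3.141, -0.0, 2.941]
force: [-0.4, -0.2, -0.6]
width: 85.1
gripper_force: 0.0
```

>>> arm_command(series=[100, 0, 0, 0, 7, 100, 0, 0, 0, 14, 100, 0, 0, 0, 21, 100, 0, 0, 0, 28, 100, 0, 0, 0, 35])

```text
clock: 6.97
eef_pos: [434.6, -123.9, 230.3]
tool_rot: [3.141, -0.001, 2.33]
force: [-0.4, 0.2, -0.5]
width: 85.4
gripper_force: 0.0
```

>>> arm_command(series=[100, 0, 0, 0, 7, 100, 0, 0, 0, 14, 100, 0, 0, 0, 21, 100, 0, 0, 0, 28, 100, 0, 0, 0, 35])

```text
clock: 7.38
eef_pos: [434.7, -123.9, 230.3]
tool_rot: [3.142, -0.001, 1.719]
force: [-0.2, 0.5, -0.4]
width: 85.5
gripper_force: 0.0
```

>>> arm_command(series=[100, 0, 0, 0, 7, 100, 0, 0, 0, 14, 100, 0, 0, 0, 21, 100, 0, 0, 0, 21.7, 100, 0, 0, 0, 21.7])

```text
clock: 7.8
eef_pos: [434.7, -124.2, 230.2]
tool_rot: [-3.141, -0.0, 1.349]
force: [-0.1, 0.1, 0.4]
width: 85.1
gripper_force: 0.0
```

```bash
python3 - <<'E'
from h import *
p,_=viewer.get_image("side");q,_=viewer.get_image("top")
for n,im,(u,v,r) in(("top",q,(191,207,14)),("side",p,(224,166,13))):
    h=im.astype(int);m=((h[...,0]-h[...,2]>25)).astype(np.uint8)
    k=np.zeros_like(m);cv2.circle(k,(u,v),r,1,-1);m*=k
    ys,xs=np.nonzero(m);
    c,rad=cv2.minEnclosingCircle(np.c_[xs,ys].astype(np.float32)); print(n,m.sum(),xs.mean(),ys.mean(),c,rad,ray(n,xs.mean(),ys.mean(),48),ray(n,*c,48),xs.min(),xs.max(),ys.min(),ys.max())
s=monitor.read_state();print(s["qpos"],s["eef_pos"],s["tool_rot"])
E
```

```text
top 140 190.71428571428572 206.63571428571427 (190.6666717529297, 206.6666717529297) 6.8719401359558105 [457.4 182.4] [457.3 182.6] 185 197 200 213
side 77 224.46753246753246 167.03896103896105 (224.5, 167.0) 7.566473007202148 [456.4 182.9] [456.6 183.1] 217 232 164 170
[-0.21257378  0.4022426   0.59114376  2.05671417 -0.31872611  0.77126709
  0.35162941] [ 434.68080084 -124.50950968  230.25912026] [-3.14147506e+00 -2.67989449e-04  1.34934671e+00]
```

>>> arm_command(series=[100, -2.8, 1.6, 0, 0, 100, -5.6, 3.3, 0, 0, 100, -8.3, 4.9, 0, 0, 100, -8.3, 4.9, 0, 0, 100, -8.3, 4.9, 2, 0])

```text
clock: 8.32
eef_pos: [466.1, -220.6, 212.7]
tool_rot: [3.134, 0.002, 1.344]
force: [0.9, 1.0, -0.1]
width: 85.3
gripper_force: 0.0
```

```bash
python3 - <<'E'
from h import *
p,_=viewer.get_image("side")
cv2.imwrite("pics/r1.png",cv2.resize(p[170:290,200:360],(800,600),interpolation=2)[:,:,::-1])
s=monitor.read_state();print(s["eef_pos"],s["tool_rot"],proj("side",s["eef_pos"]))
E
```

```text
[ 462.99205816 -217.32130887  207.79246391] [-3.13945357e+00 -1.62880184e-04  1.34601308e+00] [275.4 195.7]
```

View pics/r1.png

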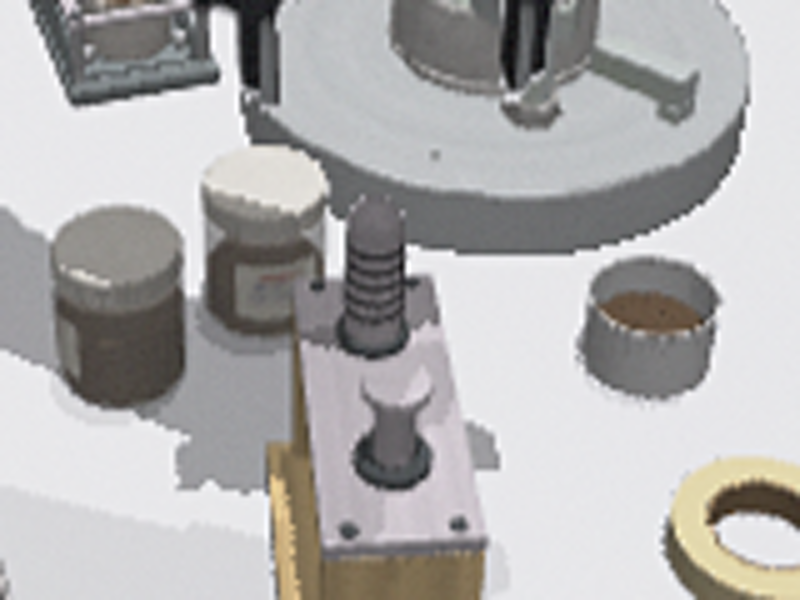

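The fingers straddle the probe symmetrically, with the probe axis at crop x 375 and the TCP at 377. I'll go down and grip.

>>> arm_command(series=[100, 0, 0, 2, 0, 100, 0, 0, 4, 0, 100, 0, 0, 6, 0, 100, 0, 0, 7.5, 0, 100, 0, 0, 8.2, 0])

```text
clock: 8.78
eef_pos: [462.8, -215.6, 126.6]
tool_rot: [-3.138, -0.001, 1.348]
force: [-0.2, 0.2, 0.4]
width: 85.4
gripper_force: 0.0
```

>>> arm_command(series=[0, 0, 0, 0, 0, 0, 0, 0, 0, 0, 0, 0, 0, 0, 0, 0, 0, 0, 0, 0, 0, 0, 0, 0, 0])

```text
clock: 9.2
eef_pos: [464.4, -217.1, 129.1]
tool_rot: [3.14, 0.0, 1.346]
force: [-0.9, 0.7, 0.4]
width: 25.6
gripper_force: 0.0
```

>>> arm_command(series=[0, 0, 0, 0, 0, 0, 0, 0, 0, 0, 0, 0, 0, 0, 0, 0, 0, 0, 0, 0, 0, 0, 0, 0, 0])

```text
clock: 9.62
eef_pos: [464.3, -217.1, 129.2]
tool_rot: [3.14, -0.0, 1.346]
force: [-1.0, 0.8, 7.1]
width: 22.4
gripper_force: 58.4
```

>>> arm_command(series=[0, 0, 0, -0.5, 0, 0, 0, 0, -1.5, 0, 0, 0, 0, -2.5, 0, 0, 0, 0, -4, 0, 0, 0, 0, -5.5, 0])

```text
clock: 10.03
eef_pos: [463.7, -217.0, 184.5]
tool_rot: [-3.141, 0.0, 1.346]
force: [0.5, -0.2, -0.5]
width: 22.6
gripper_force: 58.7
```

>>> arm_command(series=[0, 0, 0, -1.5, 0, 0, 0, 0, -3, 0, 0, 0, 0, -5, 0, 0, 0, 0, -7, 0, 0, 0, 0, -8, 0])

```text
clock: 10.45
eef_pos: [464.6, -217.7, 266.3]
tool_rot: [3.138, 0.001, 1.346]
force: [-0.2, -0.9, -0.9]
width: 22.8
gripper_force: 58.7
```

```bash
python3 - <<'E'
from h import *
p,_=viewer.get_image("side")
cv2.imwrite("pics/l1.png",cv2.resize(p[110:260,190:390],(800,600),interpolation=2)[:,:,::-1])
s=monitor.read_state();e=s["eef_pos"];print(e,s["tool_rot"],s["width"],s["force"],proj("side",e),proj("side",e-np.array([0,0,114])))
E
```

```text
[ 465.32359467 -217.99725828  267.05446034] [3.13566757e+00 7.45351473e-04 1.34582411e+00] 22.762003666811733 [-0.01395964 -0.87882701  0.23362188] [277.7 168.8] [275.7 218.3]
```

View pics/l1.png

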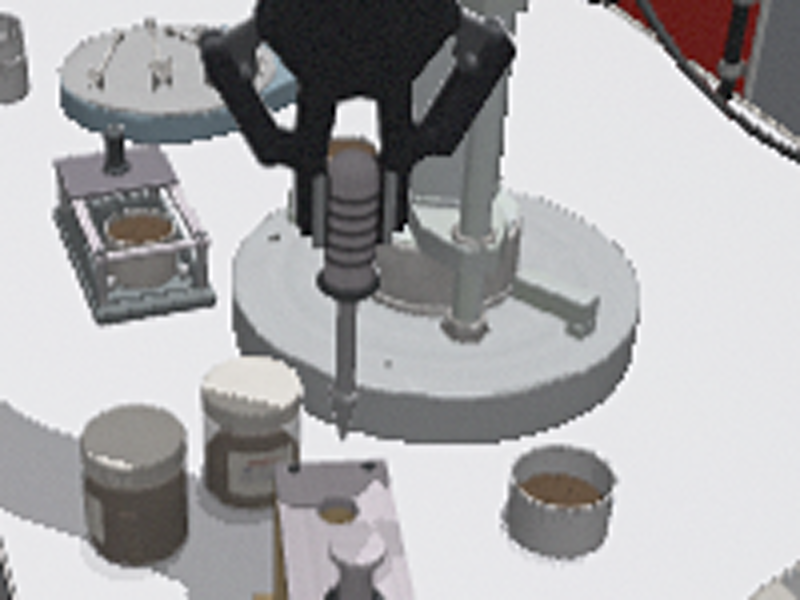

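The cone probe is held upright, with its point at crop (343,440), which matches the prediction. Next I'll carry it over the jars.

>>> arm_command(series=[0, 1, -0.3, 0, 0, 0, 3, -0.8, 0, 0, 0, 6, -1.5, 0, 0, 0, 9, -2.3, 0, 0, 0, 12, -3, 0, 0])

```text
clock: 10.92
eef_pos: [459.8, -91.0, 262.0]
tool_rot: [-3.138, -0.0, 1.345]
force: [0.9, 0.4, -1.3]
width: 22.9
gripper_force: 58.8
```

>>> arm_command(series=[0, 3, -0.8, 0, 0, 0, 6, -1.5, 0, 0, 0, 9, -2.3, 0, 0, 0, 12, -3, 0, 0, 0, 15, -3.8, 0, 0])

```text
clock: 11.33
eef_pos: [456.1, 63.7, 262.2]
tool_rot: [-3.139, 0.001, 1.347]
force: [0.4, 0.2, -1.3]
width: 22.5
gripper_force: 58.8
```

>>> arm_command(series=[0, 3, -0.8, 0, 0, 0, 6, -1.5, 0, 0, 0, 9, -2.2, 0, 0, 0, 11, -2.7, 0, 0, 0, 11.8, -2.9, 0, 0])

```text
clock: 11.75
eef_pos: [453.7, 187.3, 261.7]
tool_rot: [-3.138, 0.0, 1.352]
force: [0.6, -0.1, -2.6]
width: 22.5
gripper_force: 58.8
```

>>> arm_command(series=[0, 0, 0, 1, 0, 0, 0, 0, 2.5, 0, 0, 0, 0, 4, 0, 0, 0, 0, 5, 0, 0, 0, 0, 5.5, 0])

```text
clock: 12.17
eef_pos: [454.5, 180.9, 206.4]
tool_rot: [-3.139, 0.003, 1.344]
force: [0.2, -0.6, -1.8]
width: 22.5
gripper_force: 58.8
```

```bash
python3 - <<'E'
from h import *
p,_=viewer.get_image("side");q,_=viewer.get_image("top")
a=cv2.resize(p[120:195,185:260],(600,600),interpolation=2)
cv2.imwrite("pics/c1.png",a[:,:,::-1])
s=monitor.read_state();e=s["eef_pos"];print(e,s["tool_rot"],s["width"],s["force"],proj("side",e-np.array([0,0,114])))
E
```

```text
[455.14570447 181.51902664 207.27107388] [-3.13982800e+00  1.95060423e-03  1.34405732e+00] 22.844361949631733 [ 0.20576965 -0.07620537 -0.64612903] [223.4 154. ]
```

View pics/c1.png

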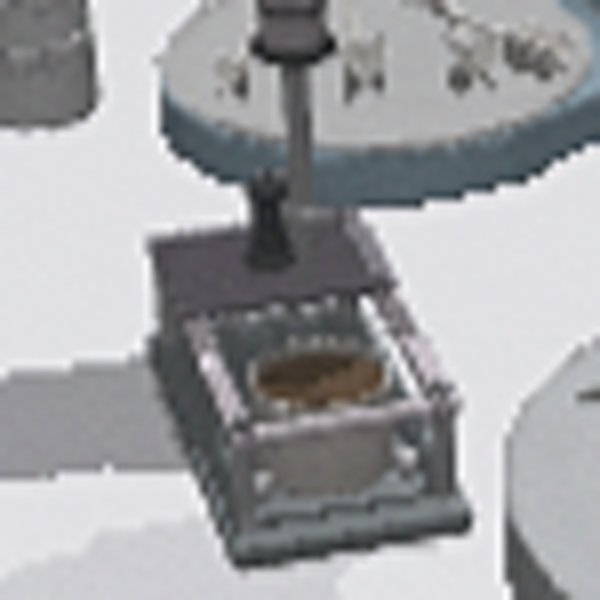

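The probe shaft shows at crop (300,160), and the cone blends into the grey cover. Depth should locate the point.

```bash
python3 - <<'E'
from h import *
p,d=viewer.get_image("side")
print(d[140:160,216:230].round().astype(int))
print(p[144:158,216:230].mean(2).round().astype(int))
s=monitor.read_state();e=s["eef_pos"];print(e)
c=viewer.camera_model("side");print((c["R"]@(e-[0,0,114])+c["t"])[2])
E
```

```text
[[1310 1306 1303 1303 1303 1030 1028 1029 1295 1302 1296 1297 1297 1302]
 [1311 1125 1124 1126 1130 1030 1031 1031 1302 1302 1302 1300 1303 1302]
 [1117 1119 1115 1120 1116 1038 1037 1036 1038 1303 1304 1297 1303 1299]
 [1112 1115 1116 1117 1116 1036 1037 1036 1037 1304 1306 1304 1300 1305]
 [1117 1116 1116 1115 1121 1043 1036 1041 1042 1306 1302 1303 1306 1305]
 [1124 1119 1118 1117 1042 1044 1038 1039 1042 1044 1305 1307 1307 1308]
 [1126 1122 1119 1121 1043 1037 1037 1041 1041 1046 1172 1172 1171 1169]
 [1127 1126 1122 1127 1126 1042 1042 1039 1041 1166 1165 1167 1169 1163]
 [1132 1126 1126 1124 1131 1047 1043 1042 1047 1160 1158 1162 1161 1157]
 [1154 1132 1129 1126 1132 1047 1048 1045 1049 1157 1155 1155 1154 1154]
 [1138 1128 1128 1129 1135 1137 1049 1052 1051 1151 1152 1151 1149 1150]
 [1131 1129 1133 1131 1135 1135 1054 1052 1142 1140    0 1144 1143 1144]
 [1132 1129 1130 1131 1133 1137 1058 1055 1140 1136 1135 1136 1141 1138]
 [1134 1133 1128 1130 1136 1132 1135 1059 1133 1132 1134 1129 1135 1133]
 [1128 1130 1125 1125 1125 1123 1128 1061 1128 1128 1126 1125 1129 1125]
 [111
[... 547 characters left out ...]
  43  42  64  92  97 104  87  93  94  80 131 129]
 [ 83  42  44  44  45  87  88  86  83  81  84  82 130 127]
 [ 62  49  49  47  37  74  85  88  81  86  85  82  99 128]
 [ 58  46  51  46  41  66  85  86  80  84  85  83  79  97]
 [ 51  48  49  46  45  59  85  86  81  86  87  81  84  82]
 [ 48  48  48  53  47  44  75  88  84  86  87  90  81  82]
 [ 57  59  52  50  59  76  82  88  84  83  83  83  88  86]
 [ 80  79  82  78  80  84  86  86  81  86  86  86  84  86]
 [ 84  86  85  87  86  84  85  82  84  87  86  85  90  89]
 [ 85  85  88  80  82  85  87  86  83  75  69  74  67  69]
 [ 87  81  80  74  67  72  66  64  62  96 141  78  76  65]]
[455.78377439 181.94638589 208.02627433]
1063.5122804133046
```

>>> arm_command(series=[0, 0.1, 0.1, 0.5, 0, 0, 0.1, 0.1, 1.3, 0, 0, 0.1, 0.1, 2, 0, 0, 0.1, 0.1, 2.5, 0, 0, 0.1, 0.1, 2.6, 0])

```text
clock: 12.73
eef_pos: [456.3, 183.5, 181.2]
tool_rot: [-3.14, 0.001, 1.346]
force: [-0.8, 0.7, -1.3]
width: 22.7
gripper_force: 58.8
```

>>> arm_command(series=[0, 0, 0, 0.2, 0, 0, 0, 0, 0.4, 0, 0, 0, 0, 0.6, 0, 0, 0, 0, 0.8, 0, 0, 0, 0, 0.8, 0])

```text
clock: 13.15
eef_pos: [456.9, 183.7, 174.0]
tool_rot: [-3.141, 0.0, 1.346]
force: [-0.3, 0.3, -0.8]
width: 22.6
gripper_force: 58.8
```

>>> arm_command(series=[0, 0, 0, 0, 0, 0, 0, 0, 0, 0, 0, 0, 0, 0, 0, 0, 0, 0, 0, 0, 0, 0, 0, 0, 0])

```text
clock: 13.57
eef_pos: [457.1, 183.7, 174.4]
tool_rot: [3.141, -0.0, 1.346]
force: [-0.4, 0.1, -1.7]
width: 23.0
gripper_force: 58.8
```

```bash
python3 - <<'E'
from h import *
p,d=viewer.get_image("side")
print(d[153:172,217:233].round().astype(int))
s=monitor.read_state();e=s["eef_pos"];print(e,s["tool_rot"],s["force"],proj("side",e-[0,0,114]))
c=viewer.camera_model("side");print((c["R"]@(e-[0,0,114])+c["t"])[2])
cv2.imwrite("pics/f1.png",cv2.resize(p[120:195,185:260],(600,600),interpolation=2)[:,:,::-1])
E
```

```text
[[1134 1131 1129 1131 1133 1063    0 1057 1059 1129 1133 1131 1130 1135
  1132 1132]
 [1131 1129 1126 1128 1066 1060 1058 1062 1062 1065 1126 1125 1130 1128
  1130 1128]
 [1124 1121 1121 1119 1066 1060 1056 1058 1058 1062 1124 1126 1118 1123
  1119 1126]
 [1117 1121 1114 1116 1117 1061 1062 1064 1063 1119 1121 1121 1122 1128
  1135 1128]
 [1111 1113 1113 1119 1116 1063 1065 1065 1063 1123 1200 1198 1201 1239
  1239 1121]
 [1115 1116 1115 1125 1231 1070 1064 1063 1070 1205 1205 1197 1203 1208
  1238 1129]
 [1200 1201 1205    0 1202 1205 1069 1071 1072 1199 1202 1198 1203 1197
  1224 1225]
 [1195 1197 1192 1197 1199 1195 1072 1071 1073 1197 1198 1200 1199 1199
  1199 1227]
 [1191 1189 1191 1192 1190 1192 1074 1075 1193 1189 1193 1193 1189 1195
  1193 1214]
 [1187 1185 1187 1188 1188 1108 1107    0 1113 1108 1108 1110 1185 1183
  1185 1185]
 [1179 1180 1102 1103 1108 1109 1112 1077 1113 1111 1113 1106 1110 1103
  1099 1184]
 [1094 1102 1104 1104 1109 1105 1104 1103 1103 1110 1105 1105 1109 1108
  1101 1096]
 [1098 1102 1100 1101 1102 1100 1101 1100 1102 1100 1098 1105 1099 1098
  1099 1099]
 [1099 1096 1093 1098 1094 1097 1098 1096 1099 1098 1095 1093 1096 1096
  1096 1097]
 [1090 1090 1088 1089 1088 1091 1093 1092 1090 1094 1090 1092 1091 1087
  1092 1089]
 [1090 1088 1087 1087 1085 1086 1087 1089 1090 1086 1084 1085 1086 1085
  1088 1077]
 [1076 1079 1079 1080 1076 1081 1079 1084 1081 1081 1082 1082 1080 1070
  1074 1081]
 [1075 1075 1072 1069 1077 1076 1075 1077 1077 1077 1065 1069 1070 1073
  1075 1083]
 [1080 1077 1070 1067 1068 1066 1067 1066 1068 1070 1053 1055 1055 1056
  1052 1053]]
[457.04809324 183.71159697 174.35677227] [ 3.14154637e+00 -1.22998517e-04  1.34595722e+00] [ 0.29162539  0.17811517 -1.24917749] [224.4 163.3]
1084.2403519461113
```

View pics/f1.png

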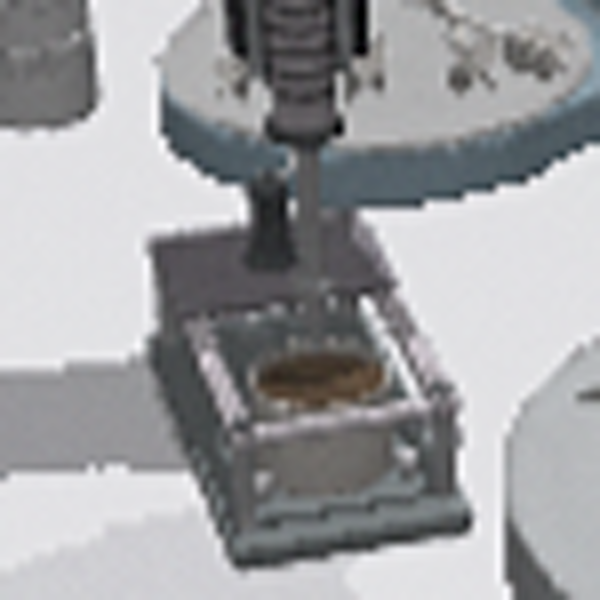

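The tip is centred over the clay, at about (224,163), roughly 12–14 mm up. I'll lower it 3 mm, let it settle and hand in.

>>> arm_command(series=[0, 0, 0, 0.1, 0, 0, 0, 0, 0.2, 0, 0, 0, 0, 0.3, 0, 0, 0, 0, 0.3, 0, 0, 0, 0, 0.3, 0])

```text
clock: 14.03
eef_pos: [457.0, 183.6, 171.2]
tool_rot: [-3.141, 0.0, 1.346]
force: [-0.3, 0.2, -1.0]
width: 22.7
gripper_force: 58.8
```

>>> arm_command(series=[0, 0, 0, 0, 0, 0, 0, 0, 0, 0, 0, 0, 0, 0, 0, 0, 0, 0, 0, 0, 0, 0, 0, 0, 0])

```text
clock: 14.45
eef_pos: [457.0, 183.7, 171.3]
tool_rot: [-3.142, -0.0, 1.346]
force: [0.3, 0.1, -1.0]
width: 22.4
gripper_force: 58.8
```

```bash
python3 -c "
from cell import workorder;print(workorder.finish_job())"
```

```text
the job is handed in; nothing more can be done
None
```

I handed the job in at about 14.5 s with the cover open and the cone probe held upright and still, its point about 1 cm above the middle of the clay by my measurements; the hand-in gave no verdict.

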